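# Take the strip width with a spring rule and lock it

### The job

Measure the strip width set on the wooden strip board: take the spring rule off its block, hook the end of its blade over the board's far edge and draw the case straight back against the spring until its back rests gently on the fence, without shifting the fence. Holding it there, press the case down, firmly but not hard, until the lock bar under it is fully in and the case sits flat on the board, and only then let go. Leave the rule standing there, locked and still hooked, at both ends of the gap, and leave the other kitchen things where they are.

Things in the scene. Friction and masses are not known exactly. Their poses are not given: they have to be found in the camera images.
- rule: the spring rule, like a long tape measure: upright grey case 120 (x) x 38 (y) x 54 (z) mm, 0.3 to 0.48 kg, a flat steel blade at the foot of its front (+x) end. Origin: centre of the case's flat sole; +x to the hook, -x to the flat back. Grip it from above across the 38 mm. At the start it stands, blade in, unlocked, on the dark block, sole 4 mm above the block as the lock bar is out
- rule_grip (a point): point in the middle of the case, 34 mm above the sole: a good place for the finger pads
- rule_back (a point): centre of the flat back of the case, 60 mm behind the rule's origin, 12 mm above the sole
- rule_hook (a point): inner (case-side) face of the hook, level with the blade's underside (2.5 mm above the sole). The hook is a plate 4 mm thick, 24 mm wide, that reaches 13 mm below the sole, so 9 mm below the lock bar when that is out. With the blade in, its inner face stands 20 mm ahead of the case's front, 80 mm from the rule's origin
- blade (a joint): how far the blade is drawn out, m: 0 in, 0.085 its end stop. A spring pulls it in with 3 N at 0, rising to 5 N at 0.065; with the hook on the edge and the back on the fence it is 0.025 to 0.065
- lock (a joint): lock bar, black, 70 x 26 mm, under the case: 0 out (4 mm below the sole, blade free), 0.004 level with the sole; clamps the blade from 0.0032. Pressing the case down on a surface with over 6.5 N drives it in, fully takes 15 to 25 N. It stays in for good, so do not press before the length is right; unlocked and let go, the spring drags the case along. The board bears 60 N
- board: light wooden strip board, 250 (x) x 280 (y) x 30 (z) mm, fixed. Origin: centre of its underside; +x points to the far edge, where the hook goes. The middle 160 mm of the board's y is clear. Parallel to that edge a fence stands on the board: a bar of darker wood, 18 mm thick, 24.5 mm high, 270 mm long. Its place is not measured: its face is 165 to 205 mm from the far edge, found by sight or feel. Only friction holds it: over 14 N shifts it
- board_edge (a point): middle of the top of the board's far (+x) edge, 125 mm from the board's origin; same axes as the board
- stand: dark wooden block 130 (x) x 75 (y) x 30 (z) mm, fixed, on which the rule is parked; origin: centre of its underside
- cutter: steel ring 42 mm wide, 30 mm high, standing near the +y end of the board (bystander; origin under its centre)
- spice: small jar 36 mm wide, 62 mm high, standing near the -y end of the board (bystander)
- bowl: clear bowl 110 mm wide, 50 mm high (bystander)
- spoon: steel spoon lying between robot and board (bystander)
- mug: white mug 85 mm high (bystander)
- soy: amber bottle 170 mm high (bystander)
- tin: aluminium can 72 mm wide, 100 mm high (bystander)
Mind the look-alikes: they are no part of the job. What is shaped like the rule but pink or purple is not meant.

How it is judged:
On the way, in this order (a step that is already met when the one before it is completed fails the run):
1. the hook bears on the board's far edge and the blade is drawn out against its spring, unlocked (x of rule_hook in the frame of board_edge below 0.003 m and z of rule_hook in the frame of board_edge below 0.012 m and contact force between blade and board above 1.5 N and value of joint blade above 0.01 m and value of joint lock below 0.002 m), for 0.1 s.
2. with the hook still bearing and the lock out, the back of the case bears on the fence (contact force between rule and fence_c0 above 0.8 N and contact force between blade and board above 1.5 N and value of joint lock below 0.002 m), for 0.1 s.
3. the lock bar is pressed home with the back of the case at the fence (x of fence_c0 in the frame of rule_back between -0.012 and -0.006 m and value of joint lock above 0.0034 m), for 0.1 s.
At the end, for the whole second after the job is handed in: The released rule stands at rest on the board, upright and square to the edge within 3 degrees, sole within 3 mm of the board; its back within 3 mm of the fence, the inner face of its hook within 3 mm of the far edge and below the top; lock bar at least 3.4 mm in (all of step 3 and x of rule_hook in the frame of board_edge between -0.002 and 0.003 m and z of rule_hook in the frame of board_edge below 0.009 m and angle between the x axis of rule and the x axis of board, either way round below 0.06 rad and angle between rule's own z axis and vertical below 0.05 rad and z of rule in the frame of board_edge between -0.002 and 0.003 m and linear speed of rule below 0.01 m/s and contact force between the fingers and rule below 0.1 N); the robot touches nothing.
It fails at once if the fence is shifted by more than 3 mm (distance of fence_c0 from where it was at the start of the episode above 0.003 m).
It fails at once if the rule is pressed on the board with more than 60 N (contact force between rule and board above 60 N).
It fails at once if the lock is pressed in (2.5 mm) before the blade is drawn out (value of joint lock above 0.0025 m and value of joint blade below 0.015 m).
It fails at once if the rule is dropped or knocked over (angle between rule's own z axis and vertical above 0.7 rad).
It fails at once if one of the other kitchen things is pushed more than 20 mm (the spoon 30 mm) or knocked over (distance of any of cutter, spice, bowl, mug, soy, tin from where it was at the start of the episode above 0.02 m or distance of spoon from where it was at the start of the episode above 0.03 m).
It also fails if it takes over 72 s, if anything falls off the work surface, if the arm or the gripper's body presses on something with over 40 N, if the wrist force passes 120 N, or if a joint passes its speed limit or range.

### The arm

A 7-joint arm with a two-finger parallel gripper is mounted at the origin on the work surface. World frame = base frame: x ahead of the robot, y to its left, z up, the work surface at z = 0. Lengths are in m, angles in rad, forces in N, time in s.
With the tool pointing down it reaches from about 0.425 to 0.95 m from the base axis. Payload 16.7 kg.
Tool frame: the origin (TCP) lies on the centre line of the jaws, within the pads' length; the fingertips stand 22 mm ahead of it and the grasp point (between the pads) lies 3 mm ahead of it (robot.tip_extent is the distance from the TCP to the fingertips, in m); z points along the fingers, y is the line along which they close (so a half turn about z gives the same grasp; the last joint's range is limited). The gripper opens to 94 mm and grips with 3 to 60 N. Pads are 16 mm wide; open, the fingers measure 119 mm over their backs; the gripper's body (75 mm by 177 mm) begins 78 mm behind the grasp point.
Start: joints at [1.159, 0.426, 0.074, 1.606, -0.034, 1.111, -0.067], TCP at [0.175, -0.652, 0.189] pointing down, gripper open.
Joint ranges: [-2.85, 2.85], [-0.5, 2.14], [-1.23, 1.37], [0.21, 2.46], [-1.02, 4.16], [0.16, 2.05], [-2.73, 2.73]. Speed limits (rad/s): [1.89, 1.89, 2.39, 2.39, 3.01, 3.01, 3.01].

### API

Orientations are given as a unit quaternion [x, y, z, w].
In Python, from plant import robot gives the robot as it stands.
- The arm moves only by the tool carry_out, never from a script. Its argument "steps" is a list that holds one entry, the list of rows, each a list of 7 numbers: the turn, a rotation vector about the tool's x, y, z in degrees, then the shift along the tool's x, y, z in cm, then the opening in per cent of the stroke, from 0 (shut) to 100 (fully open). In form: [[[wx, wy, wz, x, y, z, claw], ...]]. A call has 1 to 5 rows; each row is the pose to reach, as a shift and turn from the pose commanded when the call began, along the tool's axes at that moment; what a row does not reach only later rows make up. A row lasts 1/12 s, in which the tool goes at most 41.7 mm and 7.16 degrees, less where a joint would pass 70% of its speed; a pose out of reach is approached as far as the arm can. A call with a gripper value outside its range is refused whole. The fingers move at their own pace and stop on an object; "newtons" is the grip in N (left out, the last holds). Time passes only in rows, so rows that repeat a pose let the fingers close. It gives the time, the measured TCP pose, the force, the opening and the grip force at its end, in the units of the state.
- robot.sense(): the state, without advancing time (a new reading comes with each control period).
- robot.camera(name): name is "side" or "top"; returns a dict with "frame" (480x640x3 uint8, red, green, blue), "fx", "fy", "cx", "cy" (pixels), "xyz" and "rotation" of the camera in the world. Camera axes: x right, y down, z forward; pixel columns grow to the right and rows downward; lengths in m; the calibration is good to about 2 mm. A picture is of the moment at which its call begins. There is no depth.
- robot.finish_job(): hands the job in; it is judged then, once.
The state is a dict: "t": time; "joint_positions": joint angles; "qvel": joint speeds; "joint_torque": joint torques, N m; "ee_pos": TCP position; "ee_rot": TCP orientation; "contact_force": force on the tool from outside, world axes, zero at the start; "ft_torque": the same for the moment, N m; "gripper_width": finger opening in m; "finger_force": force on a finger pad.
Only numpy, scipy, OpenCV 4.12 (cv2) and the standard library are available. Lean on these libraries where they do the work, as an engineer would, in place of code of your own. Each camera call takes 0.05 s, during which the arm holds its last target. There are 200 camera calls.

## Working session

There is one attempt and no reset: what is moved stays moved. The work goes in short steps, Python scripts to look and compute and a tool call to move; the robot and the scene stay as the last step left them, time stands still between calls to the robot, and variables do not carry over. Pictures are saved under pics/ and viewed, at most 12 in all, crops included, and the job is handed in when it is done.

Besides the shell and the picture viewer there is one more tool, called after ">>>" by a JSON object that holds its "name" and its "arguments". carry_out: Moves the arm, as the interface text tells. Its arguments: {"type":"object","properties":{"steps":{"type":"array","items":{"type":"array","items":{"type":"array","items":{"type":"number"}}}},"newtons":{"type":"number"}},"required":["steps"]}

```bash
mkdir -p pics
cat > h.py <<'E'
import numpy as np, cv2
from plant import robot
from scipy.spatial.transform import Rotation as R
def ray(c,u,v):
    d=np.array([(u-c['cx'])/c['fx'],(v-c['cy'])/c['fy'],1.0])
    M=np.array(c['rotation'])
    if M.shape!=(3,3): M=R.from_quat(M).as_matrix()
    return np.array(c['xyz']),M@d
def at_z(c,u,v,z):
    o,d=ray(c,u,v); return o+d*(z-o[2])/d[2]
def proj(c,p):
    M=np.array(c['rotation'])
    if M.shape!=(3,3): M=R.from_quat(M).as_matrix()
    q=M.T@(np.array(p)-np.array(c['xyz'])); return q[0]/q[2]*c['fx']+c['cx'],q[1]/q[2]*c['fy']+c['cy']
def save(c,n): cv2.imwrite(n,c['frame'][:,:,::-1])
E
python3 - <<'E'
from h import *
import pickle
for n in('top','side'):
    c=robot.camera(n); save(c,f'pics/{n}0.png'); pickle.dump(c,open(n+'0.pkl','wb'))
    print(n,{k:np.round(v,3).tolist() for k,v in c.items() if k!='frame'})
s=robot.sense();print({k:np.round(v,3).tolist() for k,v in s.items()})
E
```

```text
top {'fx': 549.831, 'fy': 549.831, 'cx': 317.721, 'cy': 239.687, 'xyz': [0.243, 0.069, 1.682], 'rotation': [0.712, -0.699, 0.049, -0.051]}
side {'fx': 586.65, 'fy': 586.65, 'cx': 317.766, 'cy': 235.163, 'xyz': [0.045, -1.201, 0.889], 'rotation': [0.86, -0.151, 0.084, -0.48]}
{'t': 0.1, 'joint_positions': [1.159, 0.427, 0.074, 1.607, -0.034, 1.111, -0.067], 'qvel': [0.0, -0.001, 0.0, -0.001, -0.001, 0.001, 0.001], 'joint_torque': [0.01, -93.745, 3.678, -45.503, -0.048, 0.017, 0.0], 'ee_pos': [0.175, -0.652, 0.189], 'ee_rot': [0.991, 0.131, -0.0, -0.001], 'contact_force': [0.719, -0.448, -0.006], 'ft_torque': [-0.001, 0.016, 0.022], 'finger_force': 0.0, 'gripper_width': 0.094}
```

View pics/top0.png

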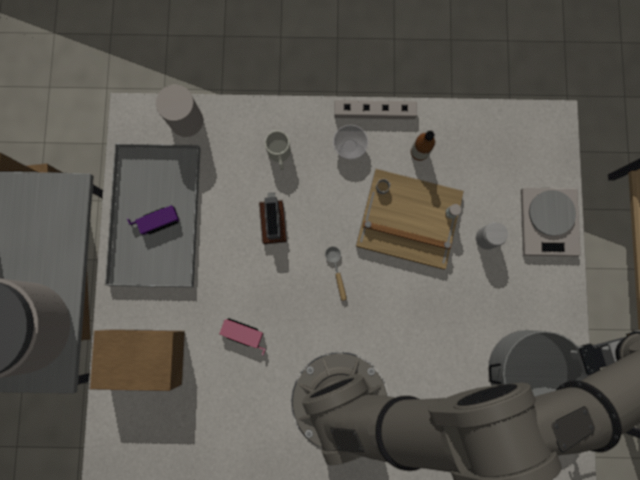

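View pics/side0.png

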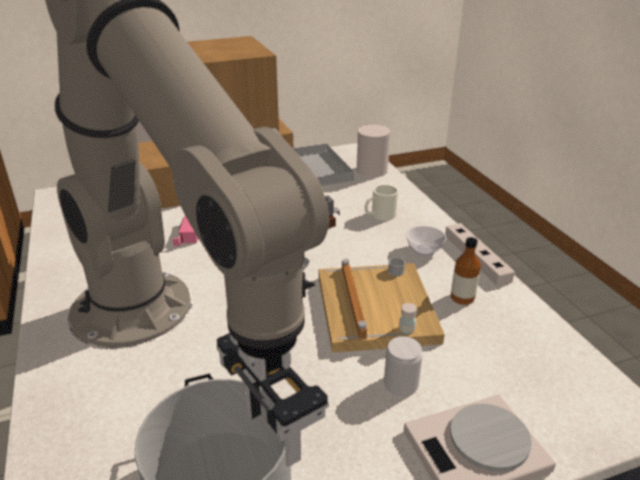

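Candidates in the top view: dark/grey rule on the dark block at (272,220); purple one in the tray at (157,220); pink one at (242,334). I choose (272,220), the one on the block. The board is at about (411,220), with the fence at about (408,233). Next, a close crop of both.

Run:
```python
import pickle,cv2,numpy as np
f=pickle.load(open('top0.pkl','rb'))['frame'][:,:,::-1]
a=cv2.resize(f[185:255,240:300],None,fx=8,fy=8,interpolation=cv2.INTER_CUBIC)
a=cv2.convertScaleAbs(a,alpha=1.5,beta=15)
cv2.imwrite('pics/rule.png',a)
b=cv2.resize(f[160:275,350:470],None,fx=5,fy=5,interpolation=cv2.INTER_CUBIC)
cv2.imwrite('pics/board.png',b)
```

```text
(no output)
```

View pics/rule.png

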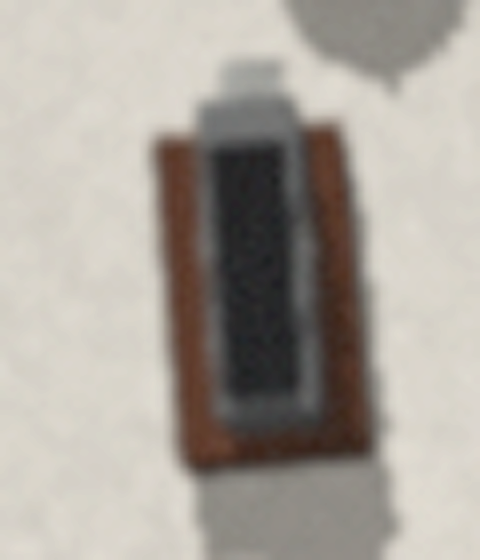

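View pics/board.png

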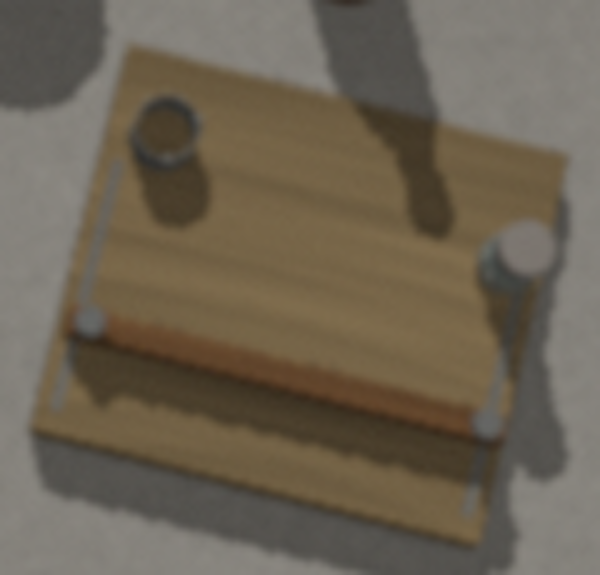

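Run:
```python
import pickle
from h import *
c=pickle.load(open('top0.pkl','rb'))
def fit(pts,z,L,W,off,sc,sign):
    P=np.array([at_z(c,off[0]+(u+.5)/sc-.5,off[1]+(v+.5)/sc-.5,z)[:2] for u,v in pts]) # TL(far,left +y),TR(far,-y),BR,BL
    Q=np.array([[L/2,W/2],[L/2,-W/2],[-L/2,-W/2],[-L/2,W/2]])
    m=P.mean(0);H=(P-m)
    th=np.arctan2((Q[:,0]*H[:,1]-Q[:,1]*H[:,0]).sum(),(Q*H).sum())
    Rm=np.array([[np.cos(th),-np.sin(th)],[np.sin(th),np.cos(th)]])
    print(np.round(m,4),round(np.degrees(th),2),'sides',np.round([np.linalg.norm(P[i]-P[i-1]) for i in range(4)],3),'loc',np.round((H@Rm-Q)*1000,1).tolist())
    return m,th
print('rule');fit([(200,105),(297,98),(322,412),(220,420)],.088,.12,.038,(240,185),8,1)
print('stand');fit([(157,137),(340,123),(375,455),(190,470)],.03,.13,.075,(240,185),8,1)
print('board');m,th=fit([(130,45),(567,155),(475,545),(32,430)],.03,.25,.28,(350,160),5,1)
ax=np.array([np.cos(th),np.sin(th)]);ay=np.array([-ax[1],ax[0]])
for u,v in[(120,320),(300,360),(460,402)]:
    p=at_z(c,350+(u+.5)/5-.5,160+(v+.5)/5-.5,.0545)[:2]-m; print('fence',p@ax,p@ay,'from edge',.125-p@ax)
h=at_z(c,240+252/8,185+62/8,.037)[:2];print('hook',h)
p=m+.125*ax;print('edge',p)
```

```text
rule
[0.5362 0.2091] 5.69 sides [0.118 0.036 0.118 0.037] loc [[-0.8, -1.0], [-1.1, 1.0], [0.9, 0.2], [1.0, -0.3]]
stand
[0.5324 0.2117] 7.0 sides [0.13  0.07  0.129 0.07 ] loc [[0.7, -1.9], [-1.2, 2.9], [-0.5, 1.9], [1.1, -2.8]]
board
[ 0.5509 -0.2063] -13.71 sides [0.248 0.277 0.249 0.275] loc [[-1.1, -2.0], [-0.3, 1.5], [0.8, 2.6], [0.7, -2.1]]
fence -0.04985482299585459 0.10389723152065759 from edge 0.1748548229958546
fence -0.04603162323775365 -0.006280482133355602 from edge 0.17103162323775364
fence -0.046443995400247046 -0.10469759216392116 from edge 0.17144399540024705
hook [0.62031828 0.21747302]
edge [ 0.67233386 -0.23587637]
```

```bash
cat >> h.py <<'E'
def delta(p,q,P,yaw):
    """from (pos p, quat q) to pos P, tool down with tool-x at yaw deg"""
    A=R.from_quat(q); B=R.from_euler('z',yaw,degrees=True)*R.from_euler('x',180,degrees=True)
    return np.round(np.r_[np.degrees((A.inv()*B).as_rotvec()),A.inv().apply(np.array(P)-p)*100],2).tolist(),B.as_quat()
E
python3 - <<'E'
from h import *
s=robot.sense();p,q=np.array(s['ee_pos']),s['ee_rot']
for P,y in[((.175,-.652,.30),15),((.36,-.56,.3),15),((.52,-.43,.3),15),((.62,-.27,.3),15),((.66,-.08,.3),10),((.62,.08,.3),6),((.537,.209,.3),6)]:
    d,q=delta(p,q,P,y);p=np.array(P);print(d)
E
```

```text
[-0.06, 0.0, -0.0, 0.03, 0.04, -11.13]
[0.0, 0.0, 0.0, 20.25, -4.1, -0.0]
[0.0, 0.0, 0.0, 18.82, -8.42, -0.0]
[0.0, 0.0, 0.0, 13.8, -12.87, -0.0]
[-0.0, -0.0, 5.0, 8.78, -17.32, -0.0]
[0.0, -0.0, 4.0, -1.16, -16.45, -0.0]
[0.0, 0.0, 0.0, -6.91, -13.7, -0.0]
```

>>> {"name": "carry_out", "arguments": {"steps": [[[0,0,0,0,0,-4,100],[0,0,0,0,0,-8,100],[0,0,0,0,0,-11.1,100]]]}}

```text
t: 0.35
ee_pos: [0.1746, -0.652, 0.3026]
ee_rot: [0.991, 0.13, 0.0, 0.0]
contact_force: [0.2, -0.7, 0.5]
gripper_width: 0.0942
finger_force: 0.0
```

>>> {"name": "carry_out", "arguments": {"steps": [[[0,0,0,4,-0.8,0,100],[0,0,0,8,-1.6,0,100],[0,0,0,12.1,-2.5,0,100],[0,0,0,16.2,-3.3,0,100],[0,0,0,20.2,-4.1,0,100]]]}}

```text
t: 0.77
ee_pos: [0.3607, -0.5588, 0.3001]
ee_rot: [0.991, 0.13, -0.0, -0.0]
contact_force: [0.9, -0.5, 0.1]
gripper_width: 0.094
finger_force: 0.0
```

>>> {"name": "carry_out", "arguments": {"steps": [[[0,0,0,3.8,-1.7,0,100],[0,0,0,7.5,-3.4,0,100],[0,0,0,11.3,-5,0,100],[0,0,0,15,-6.7,0,100],[0,0,0,18.8,-8.4,0,100]]]}}

```text
t: 1.18
ee_pos: [0.5201, -0.4288, 0.3001]
ee_rot: [0.991, 0.13, -0.0, -0.0]
contact_force: [1.4, -0.3, -0.2]
gripper_width: 0.0943
finger_force: 0.0
```

>>> {"name": "carry_out", "arguments": {"steps": [[[0,0,0,2.8,-2.6,0,100],[0,0,0,5.5,-5.2,0,100],[0,0,0,8.3,-7.7,0,100],[0,0,0,11,-10.3,0,100],[0,0,0,13.8,-12.9,0,100]]]}}

```text
t: 1.6
ee_pos: [0.6194, -0.2684, 0.3]
ee_rot: [0.991, 0.13, -0.0, -0.0]
contact_force: [0.7, -0.4, 0.7]
gripper_width: 0.0941
finger_force: 0.0
```

>>> {"name": "carry_out", "arguments": {"steps": [[[0,0,1,1.8,-3.5,0,100],[0,0,2,3.5,-7,0,100],[0,0,3,5.3,-10.4,0,100],[0,0,4,7,-13.9,0,100],[0,0,5,8.8,-17.3,0,100]]]}}

```text
t: 2.02
ee_pos: [0.659, -0.0782, 0.3001]
ee_rot: [0.996, 0.087, -0.0, -0.0]
contact_force: [1.1, -0.2, -0.9]
gripper_width: 0.0941
finger_force: 0.0
```

>>> {"name": "carry_out", "arguments": {"steps": [[[0,0,1,-0.2,-3.3,0,100],[0,0,2,-0.5,-6.6,0,100],[0,0,3,-0.7,-9.9,0,100],[0,0,4,-1,-13.2,0,100],[0,0,4,-1.2,-16.5,0,100]]]}}

```text
t: 2.43
ee_pos: [0.6179, 0.0817, 0.3]
ee_rot: [0.999, 0.052, -0.0, 0.0]
contact_force: [1.0, -0.1, -0.6]
gripper_width: 0.0943
finger_force: 0.0
```

>>> {"name": "carry_out", "arguments": {"steps": [[[0,0,0,-1.7,-3.4,0,100],[0,0,0,-3.5,-6.8,0,100],[0,0,0,-5.2,-10.3,0,100],[0,0,0,-6.9,-13.7,0,100],[0,0,0,-6.9,-13.7,0,100]]]}}

```text
t: 2.85
ee_pos: [0.5314, 0.2164, 0.3007]
ee_rot: [0.998, 0.057, -0.0, -0.001]
contact_force: [-0.0, 1.5, 0.3]
gripper_width: 0.0939
finger_force: 0.0
```

Run:
```python
from h import *
s=robot.sense();p,q=np.array(s['ee_pos']),s['ee_rot']
print(p,q,s['contact_force'],s['t'])
print(delta(p,q,(.5365,.209,.15),6)[0])
```

```text
[0.53144398 0.21636723 0.30065174] [ 9.98394052e-01  5.66395617e-02 -3.29188261e-04 -1.08114193e-03] [-0.022795    1.48229682  0.32582082] 2.85
[-0.13, 0.03, 0.49, 0.43, 0.82, 15.06]
```

>>> {"name": "carry_out", "arguments": {"steps": [[[0,0,0,0,0,4,100],[0,0,0,0,0,8,100],[0,0,0,0,0,12,100],[0,0,0,0,0,15,100],[0,0,0,0,0,15,100]]]}}

```text
t: 3.27
ee_pos: [0.5327, 0.2075, 0.1445]
ee_rot: [0.999, 0.052, -0.004, 0.001]
contact_force: [0.5, -0.2, -0.4]
gripper_width: 0.094
finger_force: 0.0
```

>>> {"name": "carry_out", "arguments": {"steps": [[[0,0,0,0,0,0,100],[0,0,0,0,0,0,100]]]}}

```text
t: 3.43
ee_pos: [0.5368, 0.2098, 0.1522]
ee_rot: [0.999, 0.052, 0.001, -0.0]
contact_force: [0.4, 0.1, 0.8]
gripper_width: 0.0939
finger_force: 0.0
```

Run:
```python
from h import *
s=robot.sense();p,q=np.array(s['ee_pos']),s['ee_rot']
print(p,q,s['contact_force'],s['t'])
print(delta(p,q,(.5365,.209,.071),6)[0])
c=robot.camera('side')
print('proj side', proj(c,(.5365,.209,.088)),proj(c,(.45,-.23,.04)))
f=cv2.resize(c['frame'][150:270,250:410][:,:,::-1],None,fx=5,fy=5,interpolation=cv2.INTER_CUBIC);cv2.imwrite('pics/s1.png',f)
```

```text
[0.53676916 0.20978206 0.15217062] [ 9.98632349e-01  5.22746034e-02  8.05009932e-04 -3.85432841e-04] [0.36628603 0.10835084 0.80494931] 3.4333
[-0.04, -0.09, -0.01, -0.05, 0.08, 8.12]
proj side (np.float64(312.2976262003155), np.float64(199.46617540961125)) (np.float64(340.5144343237726), np.float64(309.66355374895466))
```

View pics/s1.png

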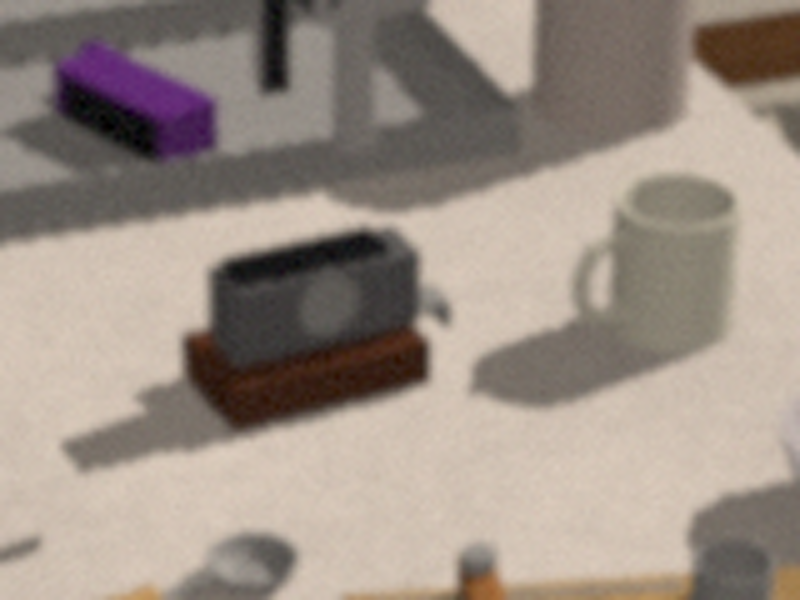

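The crop shows the grey rule on its block, hook towards the far side. Its top centre is at (312,200), exactly where my fit puts it, so I descend and grip.

>>> {"name": "carry_out", "arguments": {"steps": [[[0,0,0,0,0,3,100],[0,0,0,0,0,6,100],[0,0,0,0,0,7.5,100],[0,0,0,0,0,8.1,100],[0,0,0,0,0,8.1,100]]]}}

```text
t: 3.9
ee_pos: [0.5362, 0.2095, 0.0698]
ee_rot: [0.999, 0.052, 0.0, -0.0]
contact_force: [0.2, -0.2, 0.2]
gripper_width: 0.0942
finger_force: 0.0
```

>>> {"name": "carry_out", "arguments": {"steps": [[[0,0,0,0,0,0,60],[0,0,0,0,0,0,50],[0,0,0,0,0,0,44],[0,0,0,0,0,0,40],[0,0,0,0,0,0,30]]], "newtons": 10}}

```text
t: 4.32
ee_pos: [0.5362, 0.2095, 0.07]
ee_rot: [0.999, 0.052, 0.001, -0.0]
contact_force: [-0.4, -0.4, 0.2]
gripper_width: 0.064
finger_force: 0.0
```

>>> {"name": "carry_out", "arguments": {"steps": [[[0,0,0,0,0,0,20],[0,0,0,0,0,0,20],[0,0,0,0,0,0,20]]], "newtons": 45}}

```text
t: 4.57
ee_pos: [0.5358, 0.2093, 0.0694]
ee_rot: [0.999, 0.052, 0.0, -0.0]
contact_force: [0.2, 1.1, -0.1]
gripper_width: 0.044
finger_force: 0.0
```

Run:
```python
from h import *
s=robot.sense();print(s['ee_pos'],s['ee_rot'],s['contact_force'],s['ft_torque'],s['gripper_width'],s['finger_force'])
```

```text
[0.53581777 0.2093405  0.06937516] [ 9.98630517e-01  5.23172026e-02  2.06093127e-05 -2.79568699e-05] [ 0.23242816  1.09253912 -0.09166086] [-0.0499212   0.03034566  0.01368911] 0.044019905542341295 0.0
```

>>> {"name": "carry_out", "arguments": {"steps": [[[0,0,0,0,0,0,20],[0,0,0,0,0,0,20],[0,0,0,0,0,0,20],[0,0,0,0,0,0,20]]]}}

```text
t: 4.9
ee_pos: [0.5358, 0.2095, 0.0693]
ee_rot: [0.999, 0.052, 0.0, -0.0]
contact_force: [-0.1, 1.0, 0.7]
gripper_width: 0.0283
finger_force: 45.0
```

>>> {"name": "carry_out", "arguments": {"steps": [[[0,0,0,0,0,-1,20],[0,0,0,0,0,-3,20],[0,0,0,0,0,-6,20],[0,0,0,0,0,-9,20],[0,0,0,0,0,-10,20]]]}}

```text
t: 5.32
ee_pos: [0.5371, 0.21, 0.1738]
ee_rot: [0.999, 0.052, 0.002, -0.001]
contact_force: [1.4, 0.3, -2.9]
gripper_width: 0.0288
finger_force: 45.0
```

Run:
```python
from h import *
s=robot.sense();p,q=np.array(s['ee_pos']),s['ee_rot'];print(p,q,s['contact_force'],s['ft_torque'],s['gripper_width'],s['finger_force'])
y=-13.7;ax=np.array([np.cos(np.radians(y)),np.sin(np.radians(y))])
e=np.array([.6723,-.2359])
for P,y in[((.585,.07,.17),-3),((.60,-.08,.17),-10),((*(e-.074*ax),.17),-13.7)]:
    d,q=delta(p,q,P,y);p=np.array(P);print(P,d)
```

```text
[0.53711593 0.21004957 0.17380163] [ 9.98629107e-01  5.22976508e-02  2.06801596e-03 -7.64803785e-04] [ 1.41958238  0.34728839 -2.90219763] [ 0.03198158 -0.04541373  0.05944123] 0.0287827693109964 44.968785480450606
(0.585, 0.07, 0.17) [-0.09, -0.23, 9.0, 3.3, 14.43, 0.38]
(0.6, -0.08, 0.17) [-0.0, -0.0, 7.0, 2.28, 14.9, 0.0]
(np.float64(0.6004053651201742), np.float64(-0.2183739771911442), 0.17) [0.0, -0.0, 3.7, 2.44, 13.62, 0.0]
```

>>> {"name": "carry_out", "arguments": {"steps": [[[0,0,2,0.7,3,0,20],[0,0,4,1.4,6,0,20],[0,0,6,2,9,0,20],[0,0,8,2.7,12,0,20],[0,0,9,3.3,14.4,0,20]]]}}

```text
t: 5.73
ee_pos: [0.5837, 0.0668, 0.1692]
ee_rot: [1.0, -0.028, -0.0, 0.0]
contact_force: [0.9, 0.0, -3.2]
gripper_width: 0.0287
finger_force: 45.0
```

>>> {"name": "carry_out", "arguments": {"steps": [[[0,0,2,0.5,3,0,20],[0,0,4,1,6,0,20],[0,0,5,1.4,9,0,20],[0,0,6,1.9,12,0,20],[0,0,7,2.3,14.9,0,20]]]}}

```text
t: 6.15
ee_pos: [0.5984, -0.0822, 0.1691]
ee_rot: [0.996, -0.088, -0.0, 0.0]
contact_force: [0.3, -0.2, -3.5]
gripper_width: 0.0284
finger_force: 45.0
```

>>> {"name": "carry_out", "arguments": {"steps": [[[0,0,1,0.5,3.4,0,20],[0,0,2,1.1,6.8,0,20],[0,0,3,1.8,10,0,20],[0,0,3.7,2.2,12,0,20],[0,0,3.7,2.4,13.6,0,20]]]}}

```text
t: 6.57
ee_pos: [0.5982, -0.221, 0.1689]
ee_rot: [0.993, -0.121, -0.0, 0.0]
contact_force: [-0.3, 1.0, -3.3]
gripper_width: 0.0289
finger_force: 45.0
```

>>> {"name": "carry_out", "arguments": {"steps": [[[0,0,0,0,0,1.5,20],[0,0,0,0,0,3.5,20],[0,0,0,0,0,4.5,20],[0,0,0,0,0,5,20],[0,0,0,0,0,5,20]]]}}

```text
t: 6.98
ee_pos: [0.5982, -0.2178, 0.1182]
ee_rot: [0.993, -0.119, -0.001, -0.0]
contact_force: [-0.3, -0.1, -2.7]
gripper_width: 0.0285
finger_force: 45.0
```

>>> {"name": "carry_out", "arguments": {"steps": [[[0,0,0,0,0,0,20],[0,0,0,0,0,0,20]]]}}

```text
t: 7.15
ee_pos: [0.5994, -0.2184, 0.1203]
ee_rot: [0.993, -0.119, 0.001, 0.0]
contact_force: [1.1, 0.4, -2.5]
gripper_width: 0.0284
finger_force: 45.0
```

Run:
```python
from h import *
import pickle
s=robot.sense();p,q=np.array(s['ee_pos']),s['ee_rot'];print(p,q,s['contact_force'],s['ft_torque'],s['gripper_width'],s['finger_force'])
ims=[]
for n in('side','top'):
    c=robot.camera(n);pickle.dump(c,open(n+'1.pkl','wb'))
c=pickle.load(open('side1.pkl','rb'));f=c['frame'][225:355,290:450][:,:,::-1]
cv2.imwrite('pics/s2.png',cv2.resize(f,None,fx=4.6,fy=4.6,interpolation=cv2.INTER_CUBIC))
ax=np.array([np.cos(np.radians(-13.7)),np.sin(np.radians(-13.7))]);e=np.array([.6723,-.2359]);ay=np.array([-ax[1],ax[0]])
for a,b,z in[(0,0,.03),(0,.1,.03),(0,-.1,.03),(0,.14,.03),(0,-.14,.03),(-.172,.1,.0545),(-.172,-.1,.0545)]:
    u=proj(c,[*(e+a*ax+b*ay),z]);print(a,b,np.round([(u[0]-290)*4.6,(u[1]-225)*4.6],0))
```

```text
[ 0.59944755 -0.21839955  0.12025267] [ 9.92881852e-01 -1.19102049e-01  5.72276110e-04  4.67199752e-05] [ 1.07601368  0.44645464 -2.49594242] [ 0.05593798  0.00575492 -0.01616024] 0.02840765339653363 44.966944364859955
0 0 [633. 319.]
0 0.1 [585. 209.]
0 -0.1 [687. 443.]
0 0.14 [567. 169.]
0 -0.14 [711. 498.]
-0.172 0.1 [278. 192.]
-0.172 -0.1 [342. 429.]
```

View pics/s2.png

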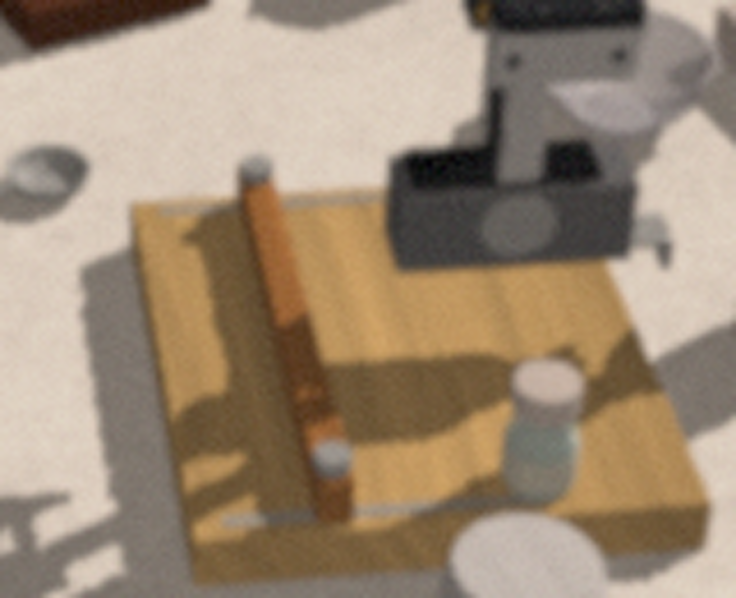

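The rule hangs level over the board, hook end at (655,240) and fence top running (255,165)–(335,460). I check its pose in the hand by projecting the expected corners.

Run:
```python
from h import *
import pickle
th=np.radians(-13.7);ax=np.array([np.cos(th),np.sin(th)]);ay=np.array([-ax[1],ax[0]])
o=np.array([.5994,-.2184]);
c=pickle.load(open('side1.pkl','rb'))
for l in[(.06,-.019,0),(-.06,-.019,0),(-.06,-.019,.054),(.06,-.019,.054),(.08,-.012,.0025),(.084,-.012,-.013)]:
    u=proj(c,[*(o+l[0]*ax+l[1]*ay),.0848+l[2]]);print(l,np.round([(u[0]-290)*4.6,(u[1]-225)*4.6],0))
t=pickle.load(open('top1.pkl','rb'))
for l in[(.06,-.019,.054),(.06,.019,.054),(-.06,-.019,.054),(-.06,.019,.054),(.084,0,0)]:
    u=proj(t,[*(o+l[0]*ax+l[1]*ay),.0848+l[2]]);print(l,np.round([(u[0]-370)*8,(u[1]-160)*8],0))
cv2.imwrite('pics/t2.png',cv2.resize(t['frame'][160:235,370:460][:,:,::-1],None,fx=8,fy=8,interpolation=cv2.INTER_CUBIC))
```

```text
(0.06, -0.019, 0) [625. 258.]
(-0.06, -0.019, 0) [390. 273.]
(-0.06, -0.019, 0.054) [395. 184.]
(0.06, -0.019, 0.054) [635. 169.]
(0.08, -0.012, 0.0025) [660. 243.]
(0.084, -0.012, -0.013) [665. 267.]
(0.06, -0.019, 0.054) [491. 132.]
(0.06, 0.019, 0.054) [388. 106.]
(-0.06, -0.019, 0.054) [415. 449.]
(-0.06, 0.019, 0.054) [311. 422.]
(0.084, 0, 0) [426.  95.]
```

View pics/t2.png

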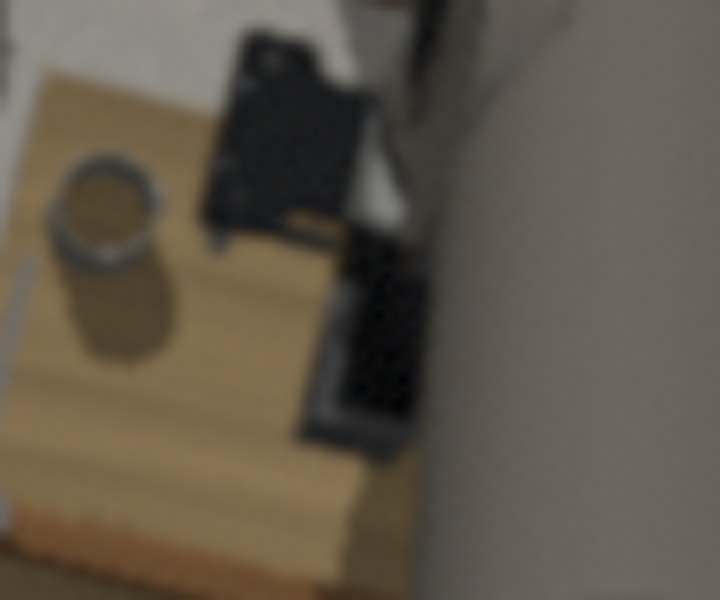

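>>> {"name": "carry_out", "arguments": {"steps": [[[0,0,0,0.2,0,1.5,20],[0,0,0,0.2,0,3,20],[0,0,0,0.2,0,4,20],[0,0,0,0.2,0,4.5,20],[0,0,0,0.2,0,4.7,20]]]}}

```text
t: 7.67
ee_pos: [0.6005, -0.2189, 0.0718]
ee_rot: [0.993, -0.119, -0.0, -0.0]
contact_force: [0.2, -0.0, -2.5]
gripper_width: 0.0285
finger_force: 45.0
```

>>> {"name": "carry_out", "arguments": {"steps": [[[0,0,0,0,0,0.1,20],[0,0,0,0,0,0.1,20],[0,0,0,0,0,0.1,20]]]}}

```text
t: 7.92
ee_pos: [0.6012, -0.2191, 0.0719]
ee_rot: [0.993, -0.119, 0.0, 0.0]
contact_force: [0.2, 0.5, -3.0]
gripper_width: 0.0288
finger_force: 45.0
```

Run:
```python
from h import *
s=robot.sense();p,q=np.array(s['ee_pos']),s['ee_rot'];print(p,q,s['contact_force'],s['ft_torque'],s['gripper_width'])
ax=np.array([np.cos(np.radians(-13.7)),np.sin(np.radians(-13.7))]);e=np.array([.6723,-.2359]);print((p[:2]-e)@ax,(p[:2]-e)@[-ax[1],ax[0]])
c=robot.camera('side');f=c['frame'][240:300,370:450][:,:,::-1]
cv2.imwrite('pics/s3.png',cv2.resize(f,None,fx=9,fy=9,interpolation=cv2.INTER_CUBIC))
```

```text
[ 0.60117449 -0.21908855  0.07194585] [ 9.92859165e-01 -1.19291616e-01  4.31894582e-04  3.73228480e-05] [ 0.20082502  0.53527636 -2.99398626] [ 0.03932719 -0.00510882 -0.03917542] 0.028795615188934684
-0.07308352082820922 -0.000512087316981699
```

View pics/s3.png

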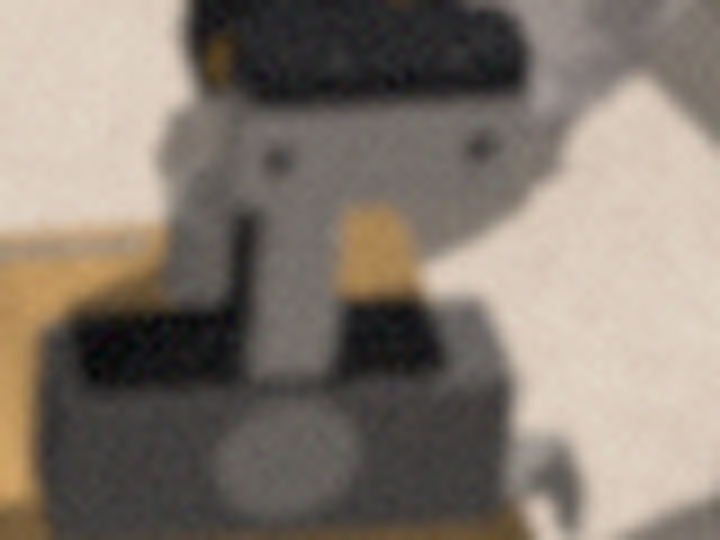

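The picture shows the hook (about (560,490)) standing just past the board edge at (525,530), hanging below the case. There is no contact force beyond the weight, so I draw back.

>>> {"name": "carry_out", "arguments": {"steps": [[[0,0,0,-0.4,0,0,20],[0,0,0,-0.8,0,0,20],[0,0,0,-1.2,0,0,20],[0,0,0,-1.6,0,0,20],[0,0,0,-2,0,0,20]]]}}

```text
t: 8.38
ee_pos: [0.5813, -0.2142, 0.0715]
ee_rot: [0.993, -0.119, 0.0, 0.0]
contact_force: [2.6, -1.3, -5.3]
gripper_width: 0.0287
finger_force: 44.9
```

>>> {"name": "carry_out", "arguments": {"steps": [[[0,0,0,-0.1,0,0.05,20],[0,0,0,-0.2,0,0.1,20],[0,0,0,-0.3,0,0.1,20]]]}}

```text
t: 8.63
ee_pos: [0.5786, -0.2135, 0.0703]
ee_rot: [0.993, -0.119, 0.0, -0.0]
contact_force: [2.9, -1.3, -3.8]
gripper_width: 0.0288
finger_force: 45.0
```

```bash
cat >> h.py <<'E'
def st():
    s=robot.sense();p=np.array(s['ee_pos']);f=np.array(s['contact_force'])
    ax=np.array([np.cos(np.radians(-13.7)),np.sin(np.radians(-13.7))]);e=np.array([.6723,-.2359]);ay=np.array([-ax[1],ax[0]])
    print('t',s['t'],'along',round((p[:2]-e)@ax,4),'lat',round((p[:2]-e)@ay,4),'z',round(p[2],4),'F',np.round([f[:2]@ax,f[:2]@ay,f[2]],2),'tq',np.round(s['ft_torque'],2),'w',s['gripper_width'],'tilt',np.round(delta(p,s['ee_rot'],p,-13.7)[0][:3],2))
E
python3 -c "
from h import *
st()"
```

```text
t 8.6333 along -0.0964 lat -0.0005 z 0.0703 F [ 3.11 -0.55 -3.77] tq [-0.27 -0.85  0.01] w 0.02876373262784789 tilt [-0.   -0.02 -0.  ]
```

>>> {"name": "carry_out", "arguments": {"steps": [[[0,0,0,-0.3,0,0,20],[0,0,0,-0.6,0,0,20],[0,0,0,-0.8,0,0,20],[0,0,0,-0.9,0,0,20],[0,0,0,-0.9,0,0,20]]]}}

```text
t: 9.05
ee_pos: [0.5695, -0.2114, 0.0704]
ee_rot: [0.993, -0.119, 0.0, -0.0]
contact_force: [4.3, -0.6, -4.1]
gripper_width: 0.0285
finger_force: 45.0
```

Run:
```python
from h import *
st()
c=robot.camera('side');f=c['frame'][235:325,330:450][:,:,::-1]
cv2.imwrite('pics/s4.png',cv2.resize(f,None,fx=6.6,fy=6.6,interpolation=cv2.INTER_CUBIC))
```

```text
t 9.05 along -0.1056 lat -0.0005 z 0.0704 F [ 4.34  0.45 -4.08] tq [-0.18 -0.92  0.  ] w 0.028471857257212446 tilt [-0. -0. -0.]
```

View pics/s4.png

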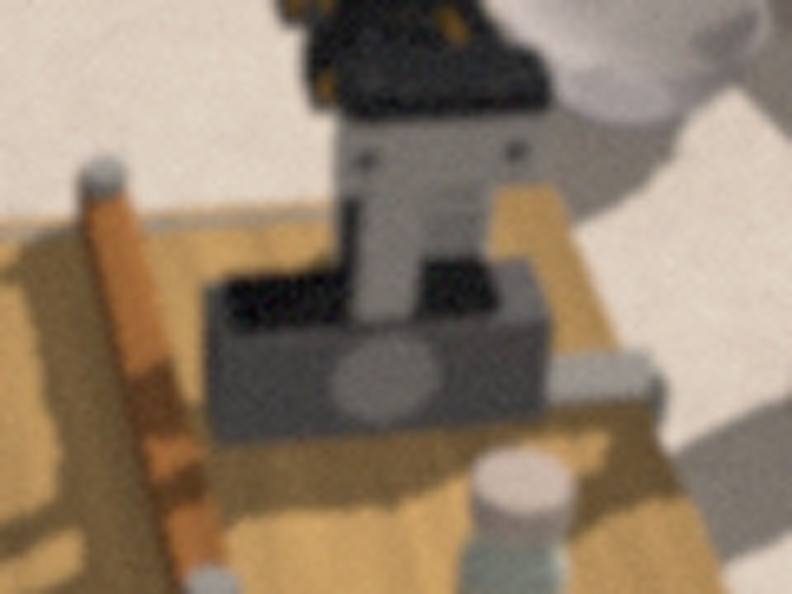

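>>> {"name": "carry_out", "arguments": {"steps": [[[0,0,0,-0.1,0,0,20],[0,0,0,-0.2,0,0,20],[0,0,0,-0.3,0,0,20],[0,0,0,-0.3,0,0,20]]]}}

```text
t: 9.43
ee_pos: [0.5666, -0.2106, 0.0703]
ee_rot: [0.993, -0.119, -0.0, -0.0]
contact_force: [3.5, -0.8, -4.6]
gripper_width: 0.0287
finger_force: 45.0
```

```bash
python3 -c "
from h import *
st()"
```

```text
t 9.4333 along -0.1087 lat -0.0005 z 0.0703 F [ 3.63  0.03 -4.57] tq [-0.23 -0.96  0.02] w 0.028660156357681616 tilt [-0.    0.01 -0.  ]
```

>>> {"name": "carry_out", "arguments": {"steps": [[[0,0,0,-0.05,0,0,20],[0,0,0,-0.1,0,0,20],[0,0,0,-0.1,0,0,20]]]}}

```text
t: 9.68
ee_pos: [0.5657, -0.2104, 0.0703]
ee_rot: [0.993, -0.119, -0.0, -0.0]
contact_force: [4.0, -1.1, -4.2]
gripper_width: 0.029
finger_force: 45.0
```

```bash
python3 -c "
from h import *
st()"
```

```text
t 9.6833 along -0.1096 lat -0.0005 z 0.0703 F [ 4.1  -0.09 -4.18] tq [-0.26 -0.97 -0.01] w 0.02896312358776163 tilt [-0.  0. -0.]
```

>>> {"name": "carry_out", "arguments": {"steps": [[[0,0,0,-0.05,0,0,20],[0,0,0,-0.1,0,0,20],[0,0,0,-0.1,0,0,20]]]}}

```text
t: 9.93
ee_pos: [0.5648, -0.2102, 0.0703]
ee_rot: [0.993, -0.119, -0.0, -0.0]
contact_force: [4.2, -0.9, -4.7]
gripper_width: 0.0285
finger_force: 45.0
```

>>> {"name": "carry_out", "arguments": {"steps": [[[0,0,0,-0.05,0,0,20],[0,0,0,-0.05,0,0,20],[0,0,0,-0.05,0,0,20]]]}}

```text
t: 10.18
ee_pos: [0.5643, -0.2101, 0.0703]
ee_rot: [0.993, -0.119, -0.0, -0.0]
contact_force: [4.5, -0.8, -4.7]
gripper_width: 0.0283
finger_force: 45.0
```

```bash
python3 -c "
from h import *
st()"
```

```text
t 10.1833 along -0.111 lat -0.0005 z 0.0703 F [ 4.57  0.28 -4.67] tq [-0.22 -1.02 -0.05] w 0.02832151113961894 tilt [-0.    0.   -0.01]
```

>>> {"name": "carry_out", "arguments": {"steps": [[[0,0,0,-0.05,0,0,20],[0,0,0,-0.05,0,0,20]]]}}

```text
t: 10.35
ee_pos: [0.5638, -0.21, 0.0703]
ee_rot: [0.993, -0.119, -0.0, -0.0]
contact_force: [3.8, -1.3, -4.9]
gripper_width: 0.0284
finger_force: 45.0
```

>>> {"name": "carry_out", "arguments": {"steps": [[[0,0,0,-0.05,0,0,20],[0,0,0,-0.05,0,0,20]]]}}

```text
t: 10.52
ee_pos: [0.5633, -0.2099, 0.0703]
ee_rot: [0.993, -0.119, -0.0, -0.0]
contact_force: [3.2, -1.2, -4.5]
gripper_width: 0.0288
finger_force: 45.0
```

```bash
python3 -c "
from h import *
st()"
```

```text
t 10.5167 along -0.1121 lat -0.0005 z 0.0703 F [ 3.43 -0.38 -4.55] tq [-0.18 -1.01  0.03] w 0.028803298922174602 tilt [-0.  0. -0.]
```

>>> {"name": "carry_out", "arguments": {"steps": [[[0,0,0,-0.05,0,0,20],[0,0,0,-0.05,0,0,20]]]}}

```text
t: 10.68
ee_pos: [0.5628, -0.2098, 0.0703]
ee_rot: [0.993, -0.119, -0.0, -0.0]
contact_force: [3.7, -0.9, -4.9]
gripper_width: 0.0283
finger_force: 45.0
```

>>> {"name": "carry_out", "arguments": {"steps": [[[0,0,0,-0.05,0,0,20],[0,0,0,-0.05,0,0,20]]]}}

```text
t: 10.85
ee_pos: [0.5623, -0.2096, 0.0703]
ee_rot: [0.993, -0.119, -0.0, -0.0]
contact_force: [3.5, -1.9, -3.7]
gripper_width: 0.0285
finger_force: 45.0
```

```bash
python3 -c "
from h import *
st()"
```

```text
t 10.85 along -0.1131 lat -0.0005 z 0.0703 F [ 3.89 -1.03 -3.7 ] tq [-0.2  -1.01 -0.03] w 0.028501220060885537 tilt [-0.  0. -0.]
```

>>> {"name": "carry_out", "arguments": {"steps": [[[0,0,0,-0.05,0,0,20],[0,0,0,-0.05,0,0,20]]]}}

```text
t: 11.02
ee_pos: [0.5619, -0.2095, 0.0703]
ee_rot: [0.993, -0.119, 0.0, -0.0]
contact_force: [4.1, -0.4, -3.8]
gripper_width: 0.0287
finger_force: 45.0
```

>>> {"name": "carry_out", "arguments": {"steps": [[[0,0,0,-0.05,0,0,20],[0,0,0,-0.05,0,0,20]]]}}

```text
t: 11.18
ee_pos: [0.5613, -0.2094, 0.0703]
ee_rot: [0.993, -0.119, -0.0, -0.0]
contact_force: [4.0, -0.9, -4.0]
gripper_width: 0.0287
finger_force: 45.0
```

```bash
python3 -c "
from h import *
st()"
```

```text
t 11.1833 along -0.1141 lat -0.0005 z 0.0703 F [ 4.12  0.06 -3.97] tq [-0.15 -1.05  0.  ] w 0.028736239245078326 tilt [-0.  0. -0.]
```

>>> {"name": "carry_out", "arguments": {"steps": [[[0,0,0,-0.05,0,0,20],[0,0,0,-0.05,0,0,20]]]}}

```text
t: 11.35
ee_pos: [0.5609, -0.2093, 0.0703]
ee_rot: [0.993, -0.119, -0.0, -0.0]
contact_force: [3.0, -0.8, -5.0]
gripper_width: 0.0284
finger_force: 45.0
```

>>> {"name": "carry_out", "arguments": {"steps": [[[0,0,0,-0.05,0,0,20],[0,0,0,-0.05,0,0,20]]]}}

```text
t: 11.52
ee_pos: [0.5604, -0.2092, 0.0703]
ee_rot: [0.993, -0.119, -0.0, -0.0]
contact_force: [3.9, -1.2, -4.3]
gripper_width: 0.0285
finger_force: 45.0
```

Run:
```python
from h import *
st()
c=robot.camera('side');f=c['frame'][255:315,335:415][:,:,::-1]
cv2.imwrite('pics/s5.png',cv2.resize(f,None,fx=9,fy=9,interpolation=cv2.INTER_CUBIC))
```

```text
t 11.5167 along -0.1151 lat -0.0005 z 0.0703 F [ 4.11 -0.28 -4.3 ] tq [-0.24 -1.    0.01] w 0.028484655766526316 tilt [-0.    0.   -0.01]
```

View pics/s5.png

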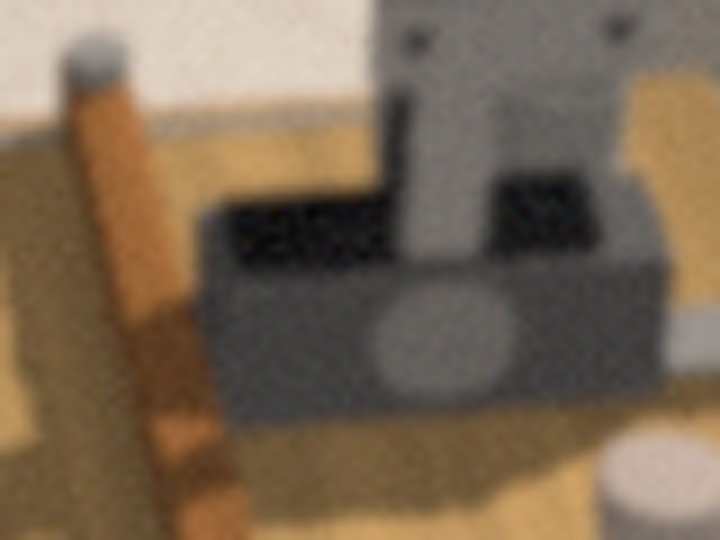

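The fence at about (215,420) is now almost touching the case's back corner at (232,425). I keep going in half-millimetre steps.

>>> {"name": "carry_out", "arguments": {"steps": [[[0,0,0,-0.05,0,0,20],[0,0,0,-0.05,0,0,20]]]}}

```text
t: 11.73
ee_pos: [0.5599, -0.209, 0.0703]
ee_rot: [0.993, -0.119, -0.0, -0.0]
contact_force: [3.6, -1.7, -3.2]
gripper_width: 0.0285
finger_force: 45.0
```

>>> {"name": "carry_out", "arguments": {"steps": [[[0,0,0,-0.05,0,0,20],[0,0,0,-0.05,0,0,20]]]}}

```text
t: 11.9
ee_pos: [0.5597, -0.209, 0.0704]
ee_rot: [0.993, -0.119, 0.0, -0.0]
contact_force: [4.8, -2.1, -5.9]
gripper_width: 0.0288
finger_force: 44.9
```

```bash
python3 -c "
from h import *
st()"
```

```text
t 11.9 along -0.1158 lat -0.0005 z 0.0704 F [ 5.15 -0.9  -5.92] tq [-0.26 -1.32  0.02] w 0.028763173507123804 tilt [-0.   -0.03 -0.  ]
```

>>> {"name": "carry_out", "arguments": {"steps": [[[0,0,0,-0.03,0,0,20],[0,0,0,-0.03,0,0,20],[0,0,0,-0.03,0,0,20]]]}}

```text
t: 12.15
ee_pos: [0.5597, -0.209, 0.0704]
ee_rot: [0.993, -0.119, 0.0, 0.0]
contact_force: [6.0, -1.5, -5.9]
gripper_width: 0.0284
finger_force: 44.9
```

```bash
python3 -c "
from h import *
st()"
```

```text
t 12.15 along -0.1158 lat -0.0005 z 0.0704 F [ 6.21  0.   -5.85] tq [-0.36 -1.58  0.  ] w 0.028363898023014162 tilt [-0.   -0.06 -0.  ]
```

>>> {"name": "carry_out", "arguments": {"steps": [[[0,0,0,0,0,0.1,20],[0,0,0,0,0,0.2,20],[0,0,0,0,0,0.2,20]]]}}

```text
t: 12.4
ee_pos: [0.5595, -0.2089, 0.0687]
ee_rot: [0.993, -0.119, 0.0, 0.0]
contact_force: [3.2, 0.1, 2.5]
gripper_width: 0.0286
finger_force: 45.0
```

```bash
python3 -c "
from h import *
st()"
```

```text
t 12.4 along -0.116 lat -0.0005 z 0.0687 F [3.09 0.87 2.49] tq [-0.05 -0.68 -0.01] w 0.02861702851384829 tilt [-0.   -0.04 -0.01]
```

>>> {"name": "carry_out", "arguments": {"steps": [[[0,0,0,0,0,0.1,20],[0,0,0,0,0,0.2,20],[0,0,0,0,0,0.2,20]]]}}

```text
t: 12.65
ee_pos: [0.5597, -0.2089, 0.0669]
ee_rot: [0.993, -0.119, 0.0, 0.0]
contact_force: [2.4, 0.2, 5.5]
gripper_width: 0.0289
finger_force: 45.0
```

```bash
python3 -c "
from h import *
st()"
```

```text
t 12.65 along -0.1158 lat -0.0004 z 0.0669 F [2.28 0.72 5.55] tq [-0.01 -0.61 -0.01] w 0.02893685819229562 tilt [-0.01 -0.06 -0.  ]
```

>>> {"name": "carry_out", "arguments": {"steps": [[[0,0,0,0,0,0.1,20],[0,0,0,0,0,0.2,20],[0,0,0,0,0,0.2,20]]]}}

```text
t: 12.9
ee_pos: [0.5607, -0.209, 0.0657]
ee_rot: [0.993, -0.119, 0.002, 0.0]
contact_force: [3.7, 0.3, 12.3]
gripper_width: 0.0285
finger_force: 45.0
```

```bash
python3 -c "
from h import *
st()"
```

```text
t 12.9 along -0.1148 lat -0.0003 z 0.0657 F [ 3.53  1.2  12.31] tq [ 0.04 -0.91 -0.01] w 0.02848975527231416 tilt [-0.01 -0.17  0.01]
```

>>> {"name": "carry_out", "arguments": {"steps": [[[0,0,0,-0.03,0,0.1,20],[0,0,0,-0.03,0,0.15,20],[0,0,0,-0.03,0,0.15,20]]]}}

```text
t: 13.15
ee_pos: [0.5611, -0.2089, 0.0653]
ee_rot: [0.993, -0.119, 0.002, 0.0]
contact_force: [0.7, 1.9, 26.2]
gripper_width: 0.0284
finger_force: 45.1
```

```bash
python3 -c "
from h import *
st()"
```

```text
t 13.15 along -0.1144 lat -0.0001 z 0.0653 F [ 0.26  2.02 26.19] tq [ 0.49 -0.19 -0.03] w 0.02844278943113291 tilt [-0.01 -0.25  0.01]
```

>>> {"name": "carry_out", "arguments": {"steps": [[[0,0,0,0,0,-0.1,20],[0,0,0,0,0,-0.2,20],[0,0,0,0,0,-0.27,20],[0,0,0,0,0,-0.27,20]]]}}

```text
t: 13.48
ee_pos: [0.5602, -0.2091, 0.0659]
ee_rot: [0.993, -0.119, 0.001, 0.0]
contact_force: [9.7, -2.3, -4.2]
gripper_width: 0.0285
finger_force: 44.9
```

Run:
```python
from h import *
st()
```

```text
t 13.4833 along -0.1152 lat -0.0005 z 0.0659 F [ 9.99  0.08 -4.22] tq [-0.58 -2.59 -0.05] w 0.028471571230053304 tilt [-0.   -0.15  0.  ]
```

>>> {"name": "carry_out", "arguments": {"steps": [[[0,0,0,0.04,0,0.05,20],[0,0,0,0.08,0,0.05,20],[0,0,0,0.08,0,0.05,20]]]}}

```text
t: 13.73
ee_pos: [0.5604, -0.2091, 0.0657]
ee_rot: [0.993, -0.119, 0.001, 0.0]
contact_force: [3.5, 0.8, 5.4]
gripper_width: 0.0287
finger_force: 45.0
```

```bash
python3 -c "
from h import *
st()"
```

```text
t 13.7333 along -0.1151 lat -0.0004 z 0.0657 F [3.24 1.62 5.37] tq [-0.04 -0.8  -0.04] w 0.02866721723911261 tilt [-0.   -0.08 -0.  ]
```

Nearly unloaded, so I release gently and rise.

>>> {"name": "carry_out", "arguments": {"steps": [[[0,0,0,0,0,0,40],[0,0,0,0,0,0,50],[0,0,0,0,0,0,60],[0,0,0,0,0,0,70],[0,0,0,0,0,0,70]]]}}

```text
t: 14.15
ee_pos: [0.5593, -0.209, 0.0648]
ee_rot: [0.993, -0.119, -0.0, -0.0]
contact_force: [-0.5, 0.3, 1.1]
gripper_width: 0.0587
finger_force: 0.0
```

>>> {"name": "carry_out", "arguments": {"steps": [[[0,0,0,0,0,0,70],[0,0,0,0,0,0,70],[0,0,0,0,0,-1,70],[0,0,0,0,0,-2,70]]]}}

```text
t: 14.48
ee_pos: [0.5593, -0.2089, 0.0854]
ee_rot: [0.993, -0.119, -0.001, -0.0]
contact_force: [-0.3, 0.2, -0.0]
gripper_width: 0.0656
finger_force: 0.0
```

>>> {"name": "carry_out", "arguments": {"steps": [[[0,0,0,0,0,-3,70],[0,0,0,0,0,-6,70],[0,0,0,0,0,-10,70],[0,0,0,0,0,-14,70],[0,0,0,0,0,-16,70]]]}}

```text
t: 14.9
ee_pos: [0.561, -0.2093, 0.2514]
ee_rot: [0.993, -0.119, 0.003, 0.0]
contact_force: [1.1, -0.2, -0.1]
gripper_width: 0.0657
finger_force: 0.0
```

Run:
```python
from h import *
st()
c=robot.camera('side');f=c['frame'][250:325,335:445][:,:,::-1]
th=np.radians(-13.7);ax=np.array([np.cos(th),np.sin(th)]);ay=np.array([-ax[1],ax[0]]);o=np.array([.6723,-.2359])-.1155*ax
for l in[(.06,-.019,0),(-.06,-.019,0),(-.06,-.019,.054),(.06,-.019,.054)]:
    u=proj(c,[*(o+l[0]*ax+l[1]*ay),.03+l[2]]);print(l,np.round([(u[0]-335)*7.2,(u[1]-250)*7.2],0))
cv2.imwrite('pics/s6.png',cv2.resize(f,None,fx=7.2,fy=7.2,interpolation=cv2.INTER_CUBIC))
```

```text
t 14.9 along -0.1145 lat -0.0005 z 0.2514 F [ 1.06  0.08 -0.08] tq [ 0.06 -0.04  0.  ] w 0.06570900133755508 tilt [ 0.01 -0.34 -0.01]
(0.06, -0.019, 0) [516. 366.]
(-0.06, -0.019, 0) [155. 391.]
(-0.06, -0.019, 0.054) [160. 257.]
(0.06, -0.019, 0.054) [530. 233.]
```

View pics/s6.png

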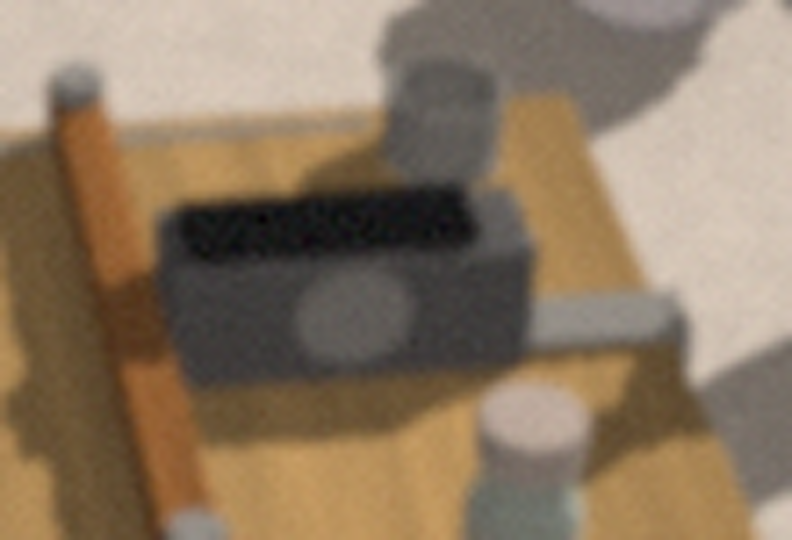

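The rule stands flat on the board with its back at the fence (about (180,380)) and its hook over the edge at (680,345). It has not been dragged by the spring, so it is locked. I settle the arm and hand in.

>>> {"name": "carry_out", "arguments": {"steps": [[[0,0,0,0,0,0,70],[0,0,0,0,0,0,70],[0,0,0,0,0,0,70],[0,0,0,0,0,0,70]]]}}

```text
t: 15.28
ee_pos: [0.5591, -0.2088, 0.244]
ee_rot: [0.993, -0.119, -0.001, -0.0]
contact_force: [0.0, 0.1, -0.5]
gripper_width: 0.0658
finger_force: 0.0
```

```bash
python3 -c "
from plant import robot
print(robot.finish_job())"
```

```text
the job is handed in; nothing more can be done
None
```

The job is handed in, with no verdict returned: by the last picture and the force readings, the rule stands released on the board, hooked on the far edge, back at the fence and locked (pressed with about 30 N).

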